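Push the box and the cup back to the shelf rail

TASK

Without picking anything up, push the turned ebony box and the ceramic tealight cup along the shelf until each rests with its side against the front of the low wooden rail, one centred in front of each of the rail's two brass knobs. Push them gently with the outside of the fingers: they must stay standing on the shelf and not be pinched or lifted. Leave the crystal ball, the marbles and the napkin ring stand as they are.

Things in the scene. Friction and masses are not known exactly. Their poses are not given: they have to be found in the camera images.
- ebony_box: Loose turned black ebony box with a screw-top lid, shut: upright cylinder 64 mm in diameter and 50 mm high (straight side up to 42 mm), with an 11 mm finial on top; 110 to 220 g. Origin at the centre of its underside, z up. It slides on the shelf when pushed low down.
- tealight_cup: Loose sage ceramic tealight cup holding a tealight: upright straight cylinder 62 mm in diameter and 46 mm high, open on top, wall 5 mm; 120 to 250 g. Origin at the centre of its underside, z up. It slides on the shelf when pushed low down.
- rail: Fixed mahogany rail on the shelf, beyond the box and the cup as the robot sees them: bar 360 mm long (along its y), 18 mm thick (along its x), 22 mm high, vertical faces. Origin at the centre of its underside. Its front face, at x = -9 mm in its frame, looks towards the robot (its -x). On top stand two round brass knobs, 15 mm in diameter, tops 43 mm above the shelf, at y = +85 mm and y = -85 mm in its frame.
- place_left (a point): Point on the shelf at the foot of the rail's front face, in front of the left knob (as the robot sees it); axes as the rail's. A thing in place here has its centre one radius in front (rail's -x) of this point.
- place_right (a point): The same point in front of the right knob.
- crystal_ball_center (a point): Centre of the loose crystal ball, 50 mm in diameter, resting on a fixed brass ring foot 42 mm across; stands to the left of the work. To be left alone.
- marble_a_center (a point): Centre of a sulphide marble, 32 mm in diameter, resting in a hole of a fixed mahogany stand (50 x 100 mm, 14 mm high) behind the rail. To be left alone.
- marble_b_center (a point): Centre of the other sulphide marble, 32 mm in diameter, on the same stand. To be left alone.
- napkin_stand: Loose silver napkin ring stand to the right of the work: round foot 56 mm across, thin post, upright ring on top, 84 mm high in all. Origin at the centre of its underside. To be left alone.
Mind the look-alikes: they are no part of the job. Leave any green look-alike of the tealight_cup alone. There is more than one size of the ebony_box; the job needs the smaller.

How it is judged:
At the end, for the whole second after the job is handed in: Box and cup both stand upright and still on the shelf, the side of each within 4 mm of the rail's front face, and each centred to within 15 mm, along the rail, on a different one of the two brass knobs (((x of ebony_box in the frame of rail between -0.045 and 0 m and y of ebony_box in the frame of rail between 0.07 and 0.1 m and x of tealight_cup in the frame of rail between -0.044 and 0 m and y of tealight_cup in the frame of rail between -0.1 and -0.07 m) or (x of ebony_box in the frame of rail between -0.045 and 0 m and y of ebony_box in the frame of rail between -0.1 and -0.07 m and x of tealight_cup in the frame of rail between -0.044 and 0 m and y of tealight_cup in the frame of rail between 0.07 and 0.1 m)) and linear speed of each of ebony_box, tealight_cup below 0.01 m/s and angle between each of ebony_box, tealight_cup's own z axis and vertical below 0.06 rad and height (world z) of each of ebony_box, tealight_cup below 0.005 m); the robot touches nothing.
It fails at once if box or cup lifted off the shelf (height (world z) of any of ebony_box, tealight_cup above 0.012 m).
It fails at once if box or cup tipped (angle between any of ebony_box, tealight_cup's own z axis and vertical above 0.3 rad).
It fails at once if box or cup pinched or shoved hard (over 30 N from the fingers) (contact force between the fingers and ebony_box above 30 N or contact force between the fingers and tealight_cup above 30 N).
It fails at once if crystal ball, marble or napkin ring stand moved by more than 15 mm, or the stand tipped (distance of any of crystal_ball_center, marble_a_center, marble_b_center, napkin_stand from where it was at the start of the episode above 0.015 m or angle between napkin_stand's own z axis and vertical above 0.3 rad).
It also fails if it takes over 43 s, if anything falls off the work surface, if the arm or the gripper's body presses on something with over 40 N, if the wrist force passes 120 N, or if a joint passes its speed limit or range.

ROBOT

A 6-joint arm with a two-finger parallel gripper is mounted at the origin on the work surface. World frame = base frame: x ahead of the robot, y to its left, z up, the work surface at z = 0. Lengths are in m, angles in rad, forces in N, time in s.
With the tool pointing down it reaches from about 0.375 to 0.925 m from the base axis. Payload 5.7 kg.
Tool frame: the origin (TCP) lies between the finger pads; the fingertips stand 19 mm ahead of it and the grasp point (between the pads) is the TCP; z points along the fingers, y is the direction in which the jaws open and shut (so a half turn about z gives the same grasp; the last joint's range is limited). The gripper opens to 85 mm and grips with 20 to 120 N. Pads are 22 mm wide; open, the fingers measure 114 mm over their backs; the gripper's body (76 mm by 85 mm) begins 54 mm behind the grasp point. The pads swing forward as they close: fully open they stand 13 mm farther back than shut.
Start: joints at [-1.351, 0.359, 1.51, -0, 1.272, -0.115], TCP at [0.197, -0.567, 0.218] pointing down, gripper open.
Joint ranges: [-2.97, 2.97], [-1.01, 2.36], [0.21, 2.38], [-0.96, 4.11], [0.2, 2.71], [-2.98, 2.98]. Speed limits (rad/s): [2.39, 2.39, 3.14, 3.14, 3.14, 3.14].

INTERFACE

Orientations are given as a rotation vector (axis times angle).
In Python, from bench import arm, imaging gives the robot as it stands. The module is installed in compiled form; this text tells all that it offers. Calls block until the motion is done:
- arm.movep(position, orientation): joint-space move of the TCP to a pose.
- arm.servo_line(position, orientation=None, feed=0.15, threshold=None): straight line of the TCP; orientation=None keeps the orientation; feed is the mean speed in m/s. With threshold (N) it stops when the force on the tool has changed by that much, and returns True; else False.
- arm.movej(angles): joint-space move.
- arm.grip(opening, squeeze=None): finger opening in m; squeeze is the grip in N (None keeps the last); returns when the fingers have stopped.
- arm.pause(seconds).
- arm.solve_ik(position, orientation): joint angles nearest the present ones, or None.
- arm.state(): the state.
- imaging.snapshot(name): name is "scene" or "top"; returns the picture (400x640x3 uint8, red, green, blue); there is no depth.
- imaging.camera_params(name): a dict with "camera_matrix" (3x3 intrinsics, pixels), "camera_from_world" (4x4, takes a point from world to camera coordinates). Camera axes: x right, y down, z forward; pixel columns grow to the right and rows downward; lengths in m; the calibration is good to about 2 mm. A picture is of the moment at which its call begins. camera_params takes no time and is no camera call.
A pose or a line that the arm cannot do raises arm.Unreachable and nothing moves.
- arm.sign_off(): hands the job in, once; it reports no verdict.
The state is a dict: "t": time; "qpos": joint angles; "joint_velocities": joint speeds; "joint_efforts": joint torques, N m; "eef_pos": TCP position; "ee_rot": TCP orientation; "ft_force": force on the tool from outside, world axes, zero at the start; "wrist_torque": the same for the moment, N m; "gripper_width": finger opening in m.
Only numpy, scipy, OpenCV 4.12 (cv2) and the standard library are available. Lean on these libraries where they do the work, as an engineer would, in place of code of your own. Each camera call takes 0.05 s, during which the arm holds its last target.

## Working session

There is one attempt and no reset: what is moved stays moved. The work goes in short steps, each a Python script; the robot and the scene stay as the last script left them, time stands still between calls to the robot, and variables do not carry over. Pictures are saved under pics/ and viewed, and the job is handed in when it is done.

```bash
mkdir -p pics; python3 - <<'E'
from bench import arm, imaging
import cv2, numpy as np
for n in("scene","top"):
    im=imaging.snapshot(n); cv2.imwrite(f"pics/{n}0.png",im[:,:,::-1])
    p=imaging.camera_params(n); print(n,np.round(p["camera_matrix"],1).tolist(),np.round(p["camera_from_world"],3).tolist())
s=arm.state(); print(s["t"],s["eef_pos"],s["ee_rot"],s["gripper_width"])
E
```

```text
scene [[400.6, 0.0, 322.9], [0.0, 400.6, 205.6], [0.0, 0.0, 1.0]] [[-0.047, 0.999, -0.014, -0.001], [0.865, 0.034, -0.501, -0.525], [-0.5, -0.036, -0.865, 1.138], [0.0, 0.0, 0.0, 1.0]]
top [[410.1, 0.0, 322.9], [0.0, 410.1, 198.9], [0.0, 0.0, 1.0]] [[-0.009, -1.0, 0.008, 0.014], [-0.997, 0.008, -0.081, 0.611], [0.081, -0.008, -0.997, 1.026], [0.0, 0.0, 0.0, 1.0]]
0.1 [ 0.19699804 -0.56604431  0.21712157] [-3.09600414e+00 -5.23138074e-01  1.55275842e-04] 0.08543607279471443
```

View pics/scene0.png

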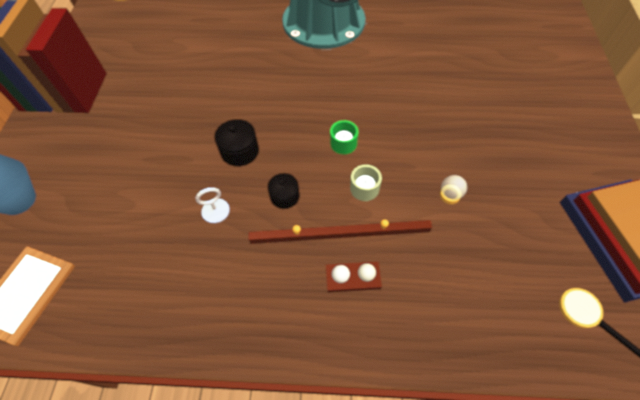

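View pics/top0.png

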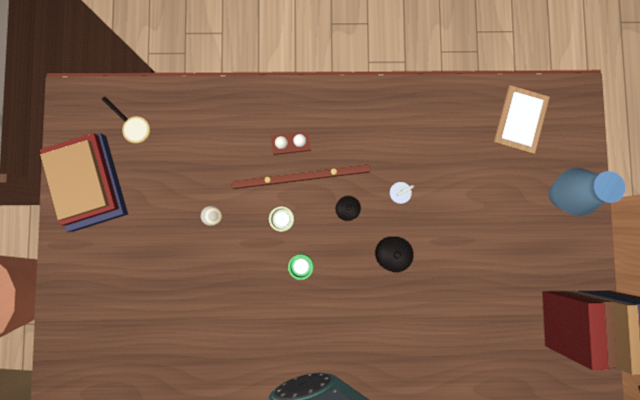

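Candidates (top view): black boxes at (348,208), the smaller one, and (394,254), the larger look-alike. Cups are at (281,219), sage, and (301,267), the green look-alike. I choose (348,208) and (281,219), and will check them in a crop and by measured size.

```bash
cat > h.py <<'E'
import cv2, numpy as np
from bench import arm, imaging
def ray(n,uv,z):
    p=imaging.camera_params(n);K=p["camera_matrix"];T=p["camera_from_world"];R=T[:3,:3];t=T[:3,3]
    c=-R.T@t; d=R.T@np.linalg.inv(K)@np.array([uv[0],uv[1],1.]); return c+d*(z-c[2])/d[2]
def proj(n,P):
    p=imaging.camera_params(n);K=p["camera_matrix"];T=p["camera_from_world"]
    q=K@(T[:3,:3]@np.asarray(P,float)+T[:3,3]); return q[:2]/q[2]
def masks(im):
    hsv=cv2.cvtColor(im,cv2.COLOR_RGB2HSV); h,s,v=[hsv[:,:,i].astype(int) for i in range(3)]
    return dict(black=(v<42), sage=((h>22)&(h<55)&(s>20)&(s<130)&(v>90)), brass=((h>14)&(h<30)&(s>120)&(v>140)),
      rail=((h<9)|(h>172))&(s>130)&(v>50), white=(s<45)&(v>150))
def blobs(m,lo,hi,box):
    n,l,st,c=cv2.connectedComponentsWithStats(m.astype(np.uint8))
    return [(c[i].round(1).tolist(),st[i].tolist()) for i in range(1,n) if lo<=st[i,4]<=hi and box[0]<c[i,0]<box[1] and box[2]<c[i,1]<box[3]]
E
python3 - <<'E'
from h import *
ims={n:cv2.imread(f"pics/{n}0.png")[:,:,::-1].copy() for n in("scene","top")}
B={"scene":(190,480,110,300),"top":(190,430,120,290)}
for n,im in ims.items():
    for k,m in masks(im).items():
        print(n,k,[b for b in blobs(m,8,3000,B[n])])
a=ims["top"][125:285,190:430];b=ims["scene"][110:300,190:475]
a=cv2.resize(a,(400,267),interpolation=2);b=cv2.resize(b,(400,267),interpolation=2)
cv2.imwrite("pics/crop0.png",cv2.resize(np.vstack([a,b]),(600,800))[:,:,::-1][:600] if 0 else np.vstack([a,b])[:,:,::-1])
E
```

```text
scene black [([236.7, 142.3], [216, 120, 42, 46, 1476]), ([283.4, 190.6], [269, 174, 30, 34, 792])]
scene sage [([365.3, 182.0], [351, 165, 31, 36, 714]), ([454.2, 189.0], [444, 184, 18, 14, 111]), ([464.3, 186.3], [463, 184, 3, 6, 9]), ([366.4, 272.2], [360, 264, 15, 16, 92]), ([336.2, 276.2], [334, 270, 8, 11, 16])]
scene brass [([448.3, 198.9], [440, 190, 21, 15, 125]), ([384.3, 222.7], [380, 219, 10, 9, 68]), ([296.2, 228.5], [292, 224, 9, 10, 69])]
scene rail [([339.1, 231.5], [248, 220, 184, 24, 1935]), ([352.5, 278.9], [326, 262, 56, 30, 869])]
scene white [([343.7, 135.2], [335, 130, 18, 11, 141]), ([365.2, 181.4], [355, 174, 21, 15, 236]), ([458.2, 183.5], [451, 177, 15, 14, 157]), ([213.4, 206.9], [197, 187, 33, 36, 710]), ([367.6, 271.4], [361, 265, 14, 15, 156]), ([340.5, 273.4], [333, 266, 17, 16, 211])]
top black [([348.3, 207.1], [336, 197, 24, 23, 319]), ([394.8, 252.6], [376, 237, 37, 35, 762])]
top sage [([284.3, 141.1], [282, 137, 5, 8, 15]), ([280.8, 218.5], [269, 206, 26, 26, 314]), ([211.9, 215.6], [206, 208, 15, 16, 91]), ([289.8, 260.0], [288, 256, 6, 9, 9]), ([307.7, 276.2], [302, 271, 11, 9, 13])]
top brass []
top rail [([290.8, 143.6], [271, 131, 40, 24, 420]), ([300.5, 176.4], [232, 165, 138, 24, 964])]
top white [([299.1, 140.0], [293, 134, 13, 13, 128]), ([280.4, 142.2], [275, 136, 12, 13, 124]), ([400.5, 192.2], [389, 182, 25, 22, 408]), ([208.8, 215.4], [201, 206, 18, 19, 251]), ([281.4, 218.6], [269, 207, 25, 24, 451]), ([300.7, 265.9], [293, 259, 16, 15, 191])]
```

View pics/crop0.png

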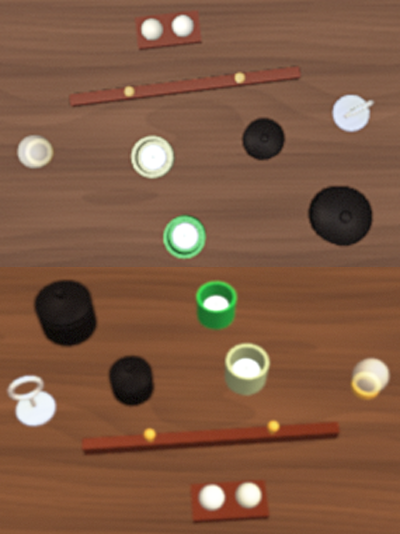

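```bash
cat >> h.py <<'E'
def silhouette_center(n,im,key,z,near):
    m=masks(im)[key].astype(np.uint8)
    if key=="sage": m=m|masks(im)["white"].astype(np.uint8)
    m=cv2.morphologyEx(m,cv2.MORPH_CLOSE,np.ones((3,3),np.uint8))
    nn,l,st,c=cv2.connectedComponentsWithStats(m)
    i=min([i for i in range(1,nn) if st[i,4]>80],key=lambda i:np.hypot(*(c[i]-near)))
    cs,_=cv2.findContours((l==i).astype(np.uint8),0,1); h=cv2.convexHull(max(cs,key=cv2.contourArea))
    M=cv2.moments(h); return np.array([M["m10"]/M["m00"],M["m01"]/M["m00"]]),st[i]
E
python3 - <<'E'
from h import *
ims={n:cv2.imread(f"pics/{n}0.png")[:,:,::-1].copy() for n in("scene","top")}
for key,near,z in(("black",{"scene":(283,190),"top":(348,207)},.024),("sage",{"scene":(365,182),"top":(281,218)},.023)):
    for n in near:
        c,st=silhouette_center(n,ims[n],key,z,near[n]); print(key,n,c.round(1),st,ray(n,c,z).round(4))
kL={"scene":(384.3,222.7),"top":(266.8,179.6)};kR={"scene":(296.2,228.5),"top":(333.4,171.8)}
for nm,k in(("L",kL),("R",kR)):
    for n in k: print("knob",nm,n,ray(n,k[n],.036 if n=="scene" else .043).round(4))
for n in ims:
    m=masks(ims[n])["rail"]; ys,xs=np.nonzero(m)
    nn,l,st,c=cv2.connectedComponentsWithStats(m.astype(np.uint8)); i=max(range(1,nn),key=lambda i:st[i,2]*(130<st[i,2]<200))
    cs,_=cv2.findContours((l==i).astype(np.uint8),0,1); bx=cv2.boxPoints(cv2.minAreaRect(cs[0]))
    print(n,[ (p.round(1).tolist(),ray(n,p,.022)[:2].round(4).tolist()) for p in bx])
for nm,n,uv,z in(("ball","top",(208.8,215.4),.03),("ball","scene",(456,190),.03),("marb","top",(299,140),.03),("marb","top",(280.4,142.2),.03),("napk","top",(400.5,192.2),.0),("napk","scene",(215,211),.0),("bigbox","top",(394.8,252.6),.04),("green","top",(300.7,266),.025)): print(nm,ray(n,uv,z).round(3))
E
```

```text
black scene [283.4 190.5] [269 174  30  34 804] [ 0.5873 -0.0527  0.024 ]
black top [347.7 208.1] [336 197  24  23 337] [ 0.5867 -0.0547  0.024 ]
sage scene [365.4 182. ] [351 165  31  36 914] [0.5591 0.1161 0.023 ]
sage top [281.2 218.6] [269 206  26  26 514] [0.5614 0.1156 0.023 ]
knob L scene [0.6603 0.1509 0.036 ]
knob L top [0.6593 0.1499 0.043 ]
knob R scene [ 0.6796 -0.0178  0.036 ]
knob R top [ 0.6779 -0.0185  0.043 ]
scene [([247.60000610351562, 231.5], [0.6829, -0.1138]), ([430.6000061035156, 219.5], [0.642, 0.2441]), ([431.3999938964844, 231.3000030517578], [0.6682, 0.2433]), ([248.39999389648438, 243.39999389648438], [0.7081, -0.1087])]
top [([231.3000030517578, 181.10000610351562], [0.659, 0.2439]), ([368.8999938964844, 164.10000610351562], [0.7005, -0.1114]), ([369.79998779296875, 171.60000610351562], [0.6808, -0.1134]), ([232.1999969482422, 188.60000610351562], [0.6394, 0.2414])]
ball [0.571 0.298 0.03 ]
ball [0.576 0.299 0.03 ]
marb [0.763 0.069 0.03 ]
marb [0.758 0.117 0.03 ]
napk [ 0.629 -0.196  0.   ]
napk [ 0.628 -0.194  0.   ]
bigbox [ 0.473 -0.17   0.04 ]
green [0.441 0.066 0.025]
```

Matches the description: knob spacing measures 170 mm, and the two views agree within about 2 mm. Plan: hold the fingers 30 mm apart as a fork and push with their front edges. The box goes to the right knob and the cup to the left one.

```bash
cat >> h.py <<'E'
from scipy.spatial.transform import Rotation as Rn
KL=np.array([.6598,.1504]);KR=np.array([.6788,-.0181])
RO=(KL+KR)/2; RY=(KL-KR)/np.linalg.norm(KL-KR); RX=np.array([RY[1],-RY[0]])
def to_rail(p): return np.array([(p[:2]-RO)@RX,(p[:2]-RO)@RY])
def to_world(r): return RO+RX*r[0]+RY*r[1]
Z=.036
def orient(d):
    best=None
    for s in(1,-1):
        y=s*np.array([-d[1],d[0],0]);z=np.array([0,0,-1.]);x=np.cross(y,z)
        rv=Rn.from_matrix(np.c_[x,y,z]).as_rotvec(); q=arm.solve_ik([.55,0,.1],rv)
        if q is not None:
            c=np.abs(np.array(q)-arm.state()["qpos"])[5]
            if best is None or c<best[0]: best=(c,rv)
    return best[1]
E
cat > push.py <<'E'
from h import *
import sys
c0,tgt,R=eval(sys.argv[1]); c0=np.array(c0); T=to_world(tgt); d=(T-c0);L=np.linalg.norm(d);d/=L
print("rail frame now",to_rail(c0).round(4),"target",T.round(4),"d",d.round(3),"L",L)
off=11e-3+np.sqrt(R*R-.015**2); rv=orient(d)
P=lambda c,z:[*(c-d*off),z]
if arm.state()["gripper_width"]>.04: arm.grip(.03,20)
print("w",arm.state()["gripper_width"])
arm.movep(P(c0-d*.018,.15),rv); print("t",arm.state()["t"],arm.state()["eef_pos"])
print(arm.servo_line(P(c0-d*.018,Z),feed=.1,threshold=10), arm.state()["eef_pos"],arm.state()["t"])
im=imaging.snapshot("top"); cv2.imwrite(f"pics/{sys.argv[2]}_pre.png",im[:,:,::-1])
im=imaging.snapshot("scene"); cv2.imwrite(f"pics/{sys.argv[2]}_pre_s.png",im[:,:,::-1])
E
python3 push.py "((.587,-.0537),(-.041,-.085),.032)" box
python3 - <<'E'
import cv2,numpy as np
a=cv2.imread("pics/box_pre.png")[130:290,230:430];b=cv2.imread("pics/box_pre_s.png")[110:270,190:390]
cv2.imwrite("pics/box_pre_c.png",cv2.resize(np.hstack([a,b]),(800,320)))
E
```

```text
rail frame now [-0.0952 -0.1099] target [ 0.6381 -0.0229] d [0.856 0.516] L 0.05964488969492641
w 0.030121031223303542
t 2.8083 [ 0.53812147 -0.08421233  0.15014485]
False [ 0.53854094 -0.08340571  0.03657941] 4.1
```

View pics/box_pre_c.png

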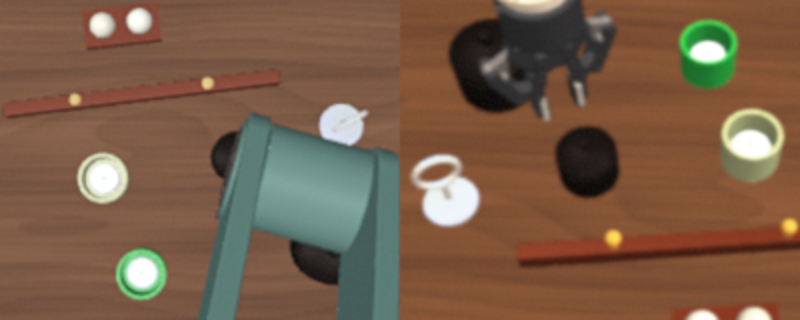

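The fork stands behind the box (scene crop, fingertips at about (545,105) and (580,95), box at (587,160)), and the napkin stand is clear. Now I push.

```bash
cat > push2.py <<'E'
from h import *
import sys
c0,tgt,R=eval(sys.argv[1]); c0=np.array(c0); T=to_world(tgt); d=(T-c0);L=np.linalg.norm(d);d/=L
off=11e-3+np.sqrt(R*R-.015**2); P=lambda c,z:[*(c-d*off),z]
f0=arm.state()["ft_force"]
r=arm.servo_line(P(T-d*.010,Z),feed=.05,threshold=10); s=arm.state(); print(r,s["t"],s["eef_pos"],(s["ft_force"]-f0).round(2))
r=arm.servo_line(P(T+d*.008,Z),feed=.012,threshold=5); s=arm.state(); print(r,s["t"],s["eef_pos"],(s["ft_force"]-f0).round(2))
print("implied centre in rail", to_rail(s["eef_pos"][:2]+d*off).round(4))
arm.servo_line(P(T-d*.035,Z),feed=.08)
arm.servo_line(P(T-d*.035,.16),feed=.15)
im=imaging.snapshot("scene"); cv2.imwrite(f"pics/{sys.argv[2]}_post_s.png",im[:,:,::-1]); print(arm.state()["t"])
E
python3 push2.py "((.587,-.0537),(-.041,-.085),.032)" box
python3 - <<'E'
from h import *
im=cv2.imread("pics/box_post_s.png")[:,:,::-1].copy()
c,st=silhouette_center("scene",im,"black",.024,proj("scene",[.638,-.023,.024])); p=ray("scene",c,.024); print(c,st,p,to_rail(p))
cv2.imwrite("pics/box_post_c.png",cv2.resize(im[100:300,190:480],(800,552))[:,:,::-1])
E
```

```text
False 5.7 [ 0.59555044 -0.04846292  0.03596055] [-0.92  0.14 -0.17]
False 7.35 [ 0.61123354 -0.03908013  0.03600501] [ 0.1  -0.5  -0.81]
implied centre in rail [-0.0338 -0.0817]
9.0583
[283.38524239 190.5019305 ] [269 174  30  34 804] [ 0.58725215 -0.0526897   0.024     ] [-0.0948471  -0.10889789]
```

View pics/box_post_c.png

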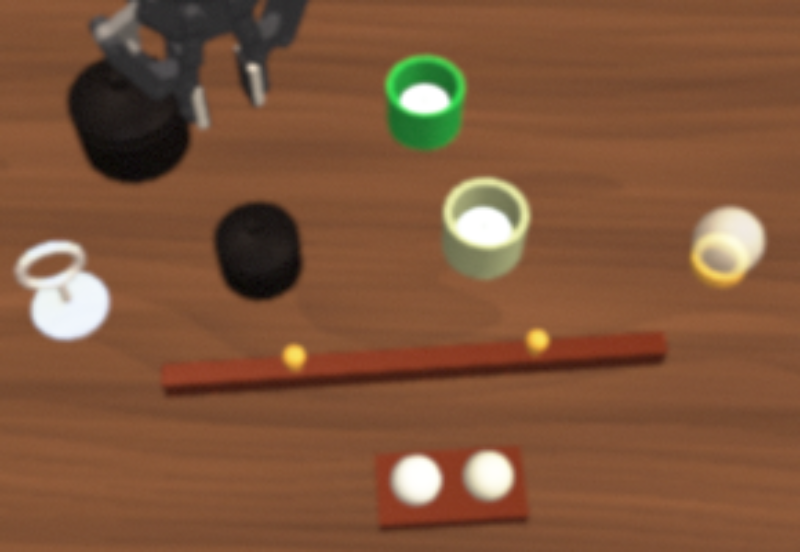

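```bash

python3 - <<'E'
from h import *
s=arm.state(); print(s["t"],s["eef_pos"],s["gripper_width"],s["qpos"].round(3) if hasattr(s["qpos"],"round") else s["qpos"])
T=[.5385,-.0834]
for z in(.036,.017,.0): print("pre proj",z,proj("scene",[*T,z]))
for z in (.16,.14): print("now proj",z,proj("scene",[*s["eef_pos"][:2],z]))
ims=[imaging.snapshot(n) for n in("scene","top")]
for im,n in zip(ims,("scene","top")): cv2.imwrite(f"pics/f1_{n}.png",im[:,:,::-1])
cv2.imwrite("pics/f1.png",np.hstack([cv2.resize(ims[0][90:290,190:390],(400,400)),cv2.resize(ims[1][120:320,230:430],(400,400))])[:,:,::-1])
E
```

```text
9.0583 [ 0.5735939  -0.06100986  0.15885949] 0.030409202526783363 [-0.226  0.386  1.629 -0.     1.129  0.803]
pre proj 0.036 [270.50607411 167.32963573]
pre proj 0.017 [271.6349676  172.51184871]
pre proj 0.0 [272.60895421 176.98295795]
now proj 0.16 [271.92157473 143.23033574]
now proj 0.14 [273.27883254 150.18357711]
```

View pics/f1.png

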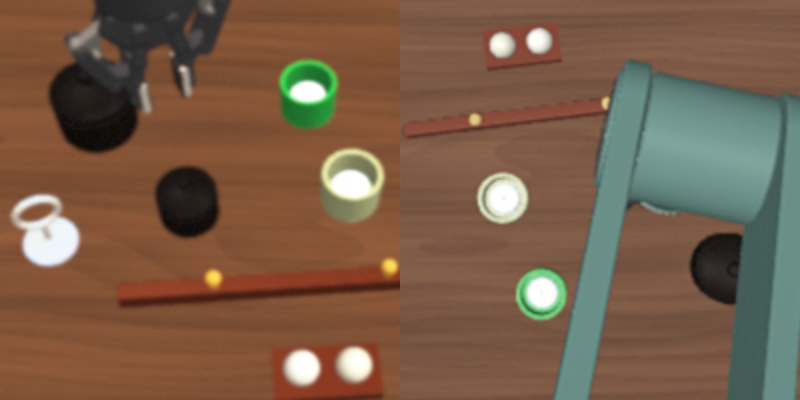

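```bash

python3 - <<'E'
from h import *
im=cv2.imread("pics/box_pre_s.png"); im2=cv2.imread("pics/f1_scene.png"); im0=cv2.imread("pics/scene0.png")
for nm,m in(("pre",im),("f1",im2)):
    d=cv2.absdiff(m,im0).max(2); print(nm,"diff at box region",d[172:210,266:302].max(), "cup",d[164:203,350:382].max())
for z in(.0,.02,.036): cv2.circle(im,tuple(int(round(v)) for v in proj("scene",[.5385,-.0834,z])),0,(0,0,255),-1)
cv2.imwrite("pics/z.png",cv2.resize(im[120:220,220:340],(720,600),interpolation=cv2.INTER_NEAREST))
E
```

```text
pre diff at box region 12 cup 6
f1 diff at box region 17 cup 6
```

View pics/z.png

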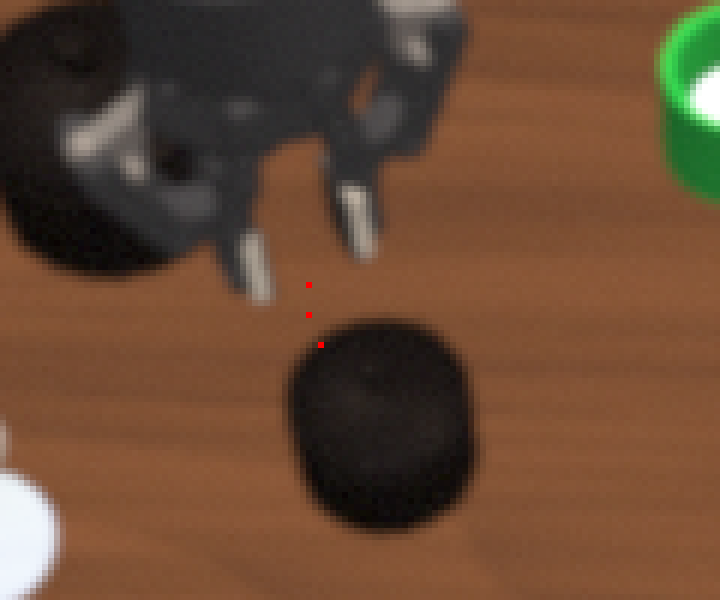

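```bash
cat > step.py <<'E'
from h import *
c0=np.array((.587,-.0537));T=to_world((-.041,-.085));d=T-c0;d/=np.linalg.norm(d)
off=11e-3+np.sqrt(.032**2-.015**2); P=lambda c,z:[*(c-d*off),z]
arm.servo_line(P(c0-d*.018,.15),feed=.2);arm.servo_line(P(c0-d*.018,Z),feed=.15,threshold=10)
arm.servo_line(P(c0+d*.015,Z),feed=.06,threshold=8)
s=arm.state(); print(s["t"],s["eef_pos"],s["ft_force"].round(2),s["gripper_width"])
im=imaging.snapshot("scene"); cv2.imwrite("pics/st.png",im[:,:,::-1])
im=im.copy()
for z in(.0,.02,.036): cv2.circle(im,tuple(int(round(v)) for v in proj("scene",[*s["eef_pos"][:2],z])),0,(255,0,0),-1)
cv2.imwrite("pics/stz.png",cv2.resize(im[120:220,220:340],(720,600),interpolation=cv2.INTER_NEAREST)[:,:,::-1])
E
python3 step.py
```

```text
11.1333 [ 0.56600198 -0.06606653  0.03585896] [0.37 0.47 0.52] 0.029661046854529617
```

View pics/stz.png

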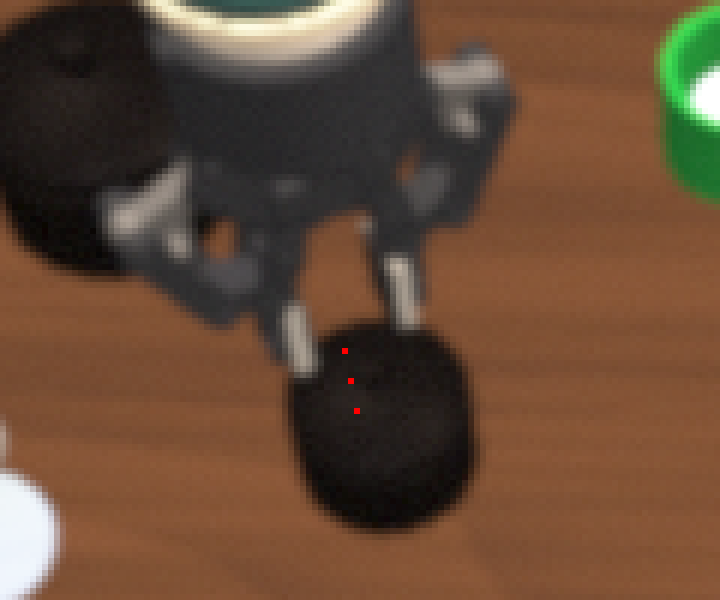

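The fingertips pass over the box: in the zoom they overlap its top edge at (305,375) and (405,325), with no force. So the tips are higher than assumed. I'll find the shelf with a guarded touch behind the box.

```bash
cat > touch.py <<'E'
from h import *
c0=np.array((.587,-.0537));T=to_world((-.041,-.085));d=T-c0;d/=np.linalg.norm(d)
off=11e-3+np.sqrt(.032**2-.015**2); P=lambda c,z:[*(c-d*off),z]
arm.servo_line(P(c0-d*.022,Z),feed=.1)
s=arm.state(); print(s["t"],s["eef_pos"],s["ft_force"].round(2))
r=arm.servo_line(P(c0-d*.022,-.004),feed=.03,threshold=4)
s=arm.state(); print(r,s["t"],s["eef_pos"],s["ft_force"].round(2))
im=imaging.snapshot("scene").copy()
for z in(.0,.02,.036): cv2.circle(im,tuple(int(round(v)) for v in proj("scene",[*s["eef_pos"][:2],z])),0,(255,0,0),-1)
cv2.imwrite("pics/to.png",cv2.resize(im[120:220,220:340],(720,600),interpolation=cv2.INTER_NEAREST)[:,:,::-1])
E
python3 touch.py
```

```text
11.7 [ 0.53448449 -0.08570952  0.03617594] [-0.7   0.18 -0.86]
False 13.1833 [ 0.53470305 -0.08537355 -0.00380403] [ 0.39 -0.42  0.62]
```

View pics/to.png

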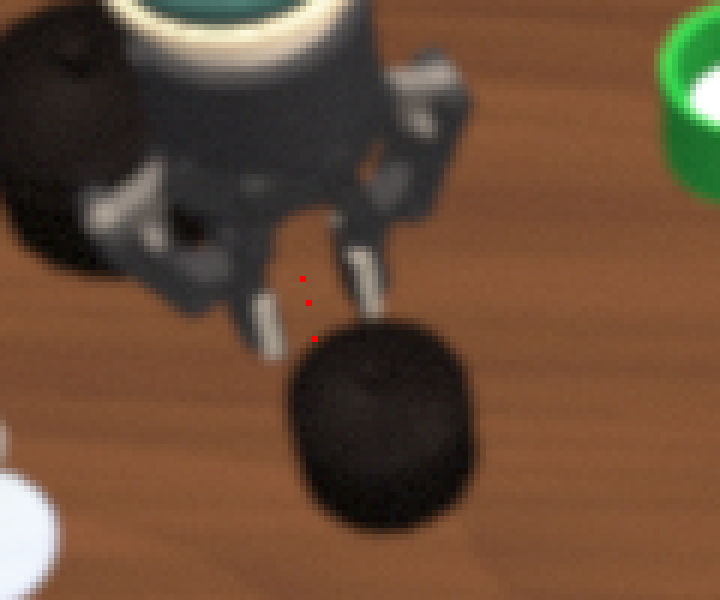

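```bash
cat > touch2.py <<'E'
from h import *
s=arm.state();p=s["eef_pos"]
r=arm.servo_line([p[0],p[1],-.07],feed=.03,threshold=4)
s=arm.state(); print(r,s["t"],s["eef_pos"],s["ft_force"].round(2))
im=imaging.snapshot("scene").copy()
for z in(.0,.02): cv2.circle(im,tuple(int(round(v)) for v in proj("scene",[*s["eef_pos"][:2],z])),0,(255,0,0),-1)
cv2.imwrite("pics/to2.png",cv2.resize(im[120:220,220:340],(720,600),interpolation=cv2.INTER_NEAREST)[:,:,::-1])
E
python3 touch2.py
```

```text
True 13.9667 [ 0.53461577 -0.08535969 -0.01380551] [-0.68  0.09  6.02]
```

View pics/to2.png

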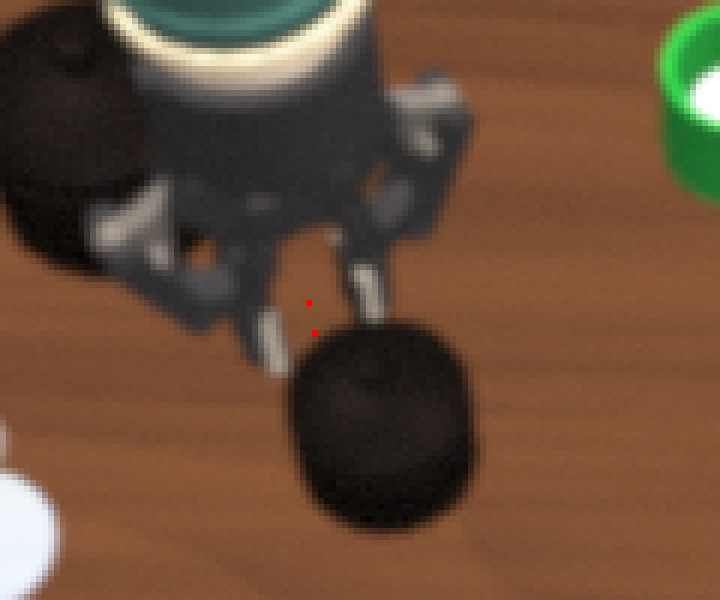

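```bash
python3 - <<'E'
from h import *
tcp=np.array([.5346,-.0854])
n=np.array([-.516,.856])
L=ray("scene",(220+282/6,120+375/6),0); print("left tip",L, "expected", tcp-n*.022)
# earlier raised/free frames: both tips, mean, at z = TCPz+.0138
for t,z,a,b in(((.5385,-.0834),.0366,(262,300),(368,258)),((.5660,-.0661),.0359,(305,375),(405,325)),((.5347,-.0854),-.0038,(272,358),(372,318))):
    A=ray("scene",(220+a[0]/6,120+a[1]/6),z+.0138);B=ray("scene",(220+b[0]/6,120+b[1]/6),z+.0138)
    print("offset",((A+B)/2)[:2]-t,"gap",np.linalg.norm(A-B),(A-B)[:2])
# start image in scene? check first picture
s=arm.state(); print(Rn.from_rotvec(s["ee_rot"]).as_matrix().round(3))
E
```

```text
left tip [ 0.55327334 -0.09394513  0.        ] expected [ 0.545952 -0.104232]
offset [0.00789563 0.00695739] gap 0.039325255077136655 [ 0.0189454  -0.03446081]
offset [0.00858843 0.00627153] gap 0.038284392474830245 [ 0.02149683 -0.03167935]
offset [0.00870848 0.00614818] gap 0.038735862554595574 [ 0.01858942 -0.03398383]
[[ 0.856  0.516  0.   ]
 [ 0.516 -0.856 -0.   ]
 [ 0.     0.    -1.   ]]
```

The fingertips touch the shelf at a reported TCP z of −0.0138. XY agrees with the camera (the finger front face is about 10.5 mm ahead of the TCP). Only height is off, so I push with z = −0.006, tips about 8 mm up.

```bash
sed -i 's/^Z=.*/Z=-.006/' h.py; sed -i 's/^f0=arm/if sys.argv[2]=="box": p=arm.state()["eef_pos"]; arm.servo_line([p[0],p[1],Z],feed=.05)\nf0=arm/' push2.py
python3 push2.py "((.587,-.0537),(-.041,-.085),.032)" box
cat > chk.py <<'E'
from h import *
import sys
im=cv2.imread(sys.argv[1])[:,:,::-1].copy()
for k,R,z,t in(("black",.032,.024,(-.041,-.085)),("sage",.031,.023,(-.04,.085))):
    c,st=silhouette_center("scene",im,k,z,proj("scene",[*to_world(t),z])); p=ray("scene",c,z); print(k,c.round(1),st,p.round(4),"rail frame",to_rail(p).round(4))
cv2.imwrite(sys.argv[2],cv2.resize(im[100:300,190:480],(800,552))[:,:,::-1])
E
python3 chk.py pics/box_post_s.png pics/box_post_c2.png
```

```text
False 15.9083 [ 0.59595148 -0.04842509 -0.00592444] [-0.75  0.67 -0.7 ]
True 16.9167 [ 0.6058001  -0.041909   -0.00641327] [-0.07  0.83 -0.03]
implied centre in rail [-0.0395 -0.0839]
18.825
black [296.4 212.4] [282 197  30  31 761] [ 0.6378 -0.0216  0.024 ] rail frame [-0.0411 -0.0837]
sage [365.4 182. ] [351 165  31  36 915] [0.5591 0.1161 0.023 ] rail frame [-0.1039  0.062 ]
```

View pics/box_post_c2.png

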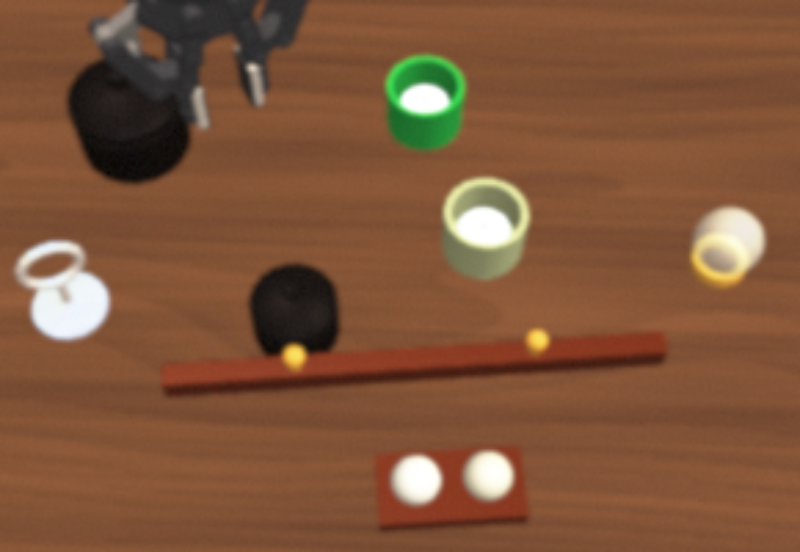

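The box stands against the rail in front of the right knob (rail frame −0.041, −0.084). Now the cup.

```bash
A="((.5600,.1158),(-.040,.085),.031)"
python3 push.py "$A" cup && python3 -c "
import cv2;b=cv2.imread('pics/cup_pre_s.png')[100:260,270:470];cv2.imwrite('pics/cup_pre_c.png',cv2.resize(b,(600,480)))"
```

```text
rail frame now [-0.103   0.0616] target [0.62   0.1461] d [0.893 0.451] L 0.06725621081434871
w 0.030042166088310056
t 19.525 [0.51028138 0.09037879 0.14985531]
False [ 0.51040211  0.09051104 -0.00549094] 21.2333
```

View pics/cup_pre_c.png

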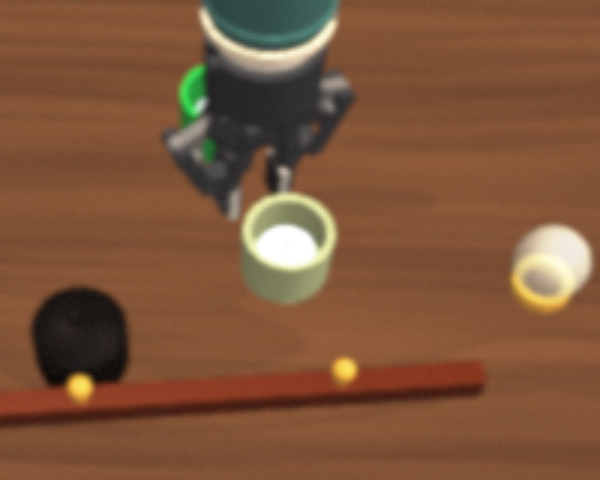

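The fork is behind the cup (tips at about (233,215) and (285,190) in the crop) and the green cup is clear. I push.

```bash
A="((.5600,.1158),(-.040,.085),.031)"
python3 push2.py "$A" cup; python3 chk.py pics/cup_post_s.png pics/cup_post_c.png
```

```text
False 22.9917 [ 0.57711501  0.12442316 -0.00588984] [-0.81  0.53  0.15]
True 23.9833 [ 0.58715362  0.1297865  -0.00645665] [-0.68  0.57 -0.25]
implied centre in rail [-0.0388  0.0857]
25.875
black [296.4 212.5] [282 197  30  31 747] [ 0.6378 -0.0216  0.024 ] rail frame [-0.0411 -0.0837]
sage [382.2 206.2] [367 189  33  34 887] [0.6161 0.1496 0.023 ] rail frame [-0.0435  0.0888]
```

View pics/cup_post_c.png

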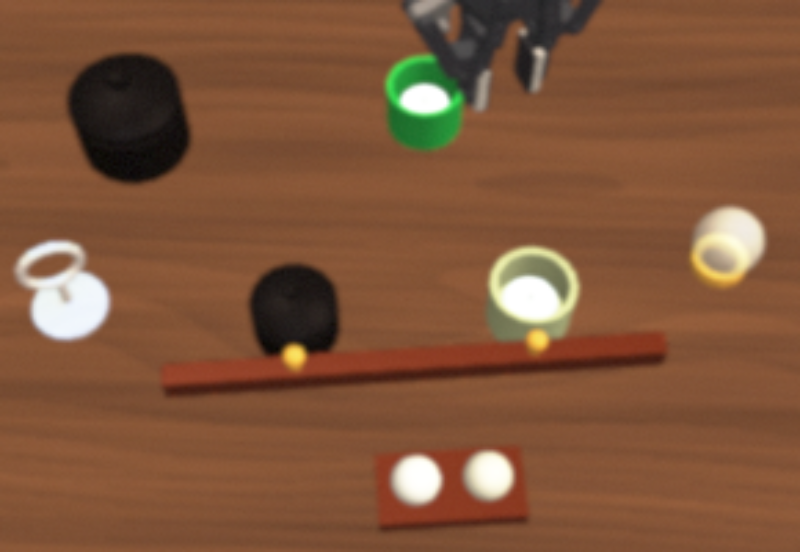

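Both appear in place. The cup's silhouette is partly hidden by the rail and knob, so I'll clear the arm and check from above.

```bash
python3 - <<'E'
from h import *
p=arm.state()["eef_pos"]; arm.servo_line([p[0],p[1],.22],feed=.2)
arm.movej([-1.351,0.359,1.51,0,1.272,-0.115]); print(arm.state()["t"])
im=imaging.snapshot("top"); cv2.imwrite("pics/fin.png",im[:,:,::-1])
for k,z,t in(("black",.024,(-.041,-.085)),("sage",.046,(-.04,.085))):
    c,st=silhouette_center("top",im,k,z,proj("top",[*to_world(t),z])); 
    for zz in(.024,z): q=ray("top",c,zz); print(k,c.round(1),st,zz,to_rail(q).round(4))
for nm,uv,z in(("L",(266.8,179.6),.043),("R",(333.4,171.8),.043)): print(nm,to_rail(ray("top",uv,z)))
cv2.imwrite("pics/finc.png",cv2.resize(im[120:240,190:430],(800,400))[:,:,::-1])
E
```

```text
29.0333
black [334.8 187.3] [324 176  23  24 332] 0.024 [-0.0386 -0.0848]
black [334.8 187.3] [324 176  23  24 332] 0.024 [-0.0386 -0.0848]
sage [268.  194.3] [255 179  27  29 521] 0.024 [-0.036   0.0877]
sage [268.  194.3] [255 179  27  29 521] 0.046 [-0.0384  0.0852]
L [-0.00054459  0.08431827]
R [-0.00096492 -0.08509761]
```

View pics/finc.png

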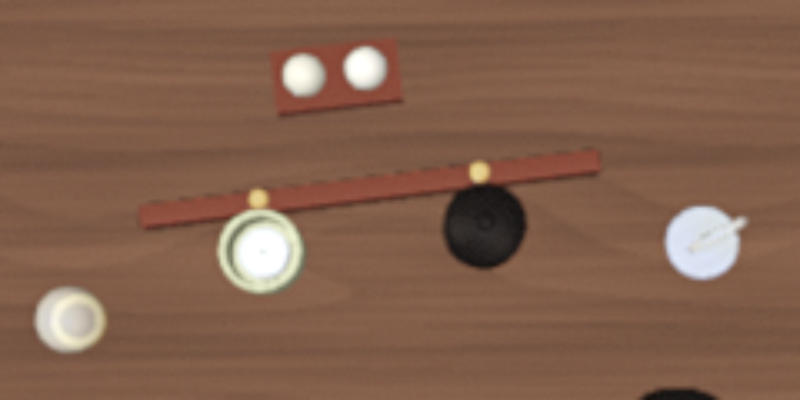

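Both rest against the rail, each in front of its knob: cup at (260,250) under the knob at (258,198), box at (485,225) under the knob at (480,172). The ball, marbles and napkin stand look undisturbed. Handing in.

```bash
python3 -c "
from bench import arm
print(arm.state()['t']); arm.sign_off()"
```

```text
29.0833
the job is handed in; nothing more can be done
```

I pushed the small ebony box to the right knob and the sage tealight cup to the left knob, using the front edges of the fingers held 30 mm apart as a fork. I stopped each push when the force changed by 5 N against the rail, and handed the job in at 29.1 s.

**Final check from above:**

| Object | Rail frame x (m) | Rail frame y (m) | Allowed x (m) | Allowed y (m) |
|---|---|---|---|---|
| Box | −0.039 | −0.085 | −0.045 to 0 | −0.100 to −0.070 |
| Cup | −0.038 | +0.085 | −0.044 to 0 | +0.070 to +0.100 |

Both looked upright. The crystal ball, the marbles and the napkin ring stand looked undisturbed.

**What went wrong or disagreed:**
- **First push missed:** it passed over the box without touching it, because the fingertips stood about 30 mm higher than I had worked out from the stated tip length. A guarded touch on the shelf found the true height (tips touch at a reported TCP z of −0.014 m), and I pushed from there.
- **Cup in the scene view:** that camera gave x = −0.0435 m for the cup, 5 mm from the top-view value. The rail and knob partly hide the cup there, so I relied on the top view and the arm's contact position (−0.039 m).

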